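# Set and lock the drill stand's depth stop

## Task

Push the drill stand's yellow-knobbed depth stop rod down until its tip rests on the aluminium box in the vise, feeling for the touch and pressing only gently (pressing the box with more than about 25 N marks it). Then swing the red clamp lever fully home to lock the rod, leaving the tip touching the box. Let go of everything and leave the things lying around the stand where they are.

Things in the scene. Friction and masses are not known exactly. Their poses are not given: they have to be found in the camera images.
- stand: Fixed drill stand, yaw varies. Its frame in mm: origin under the base plate on the bench, y towards the column. Grey base 200 x 290 x 15; column at (0,115), top 220; blue head 76 wide, y -77 to 137, height 125 to 165, over the vise; black motor dia. 48 at (0,55), top 215. Vertical axes: stop rod at (0,-10), clamp lever pivot at (0,-55).
- rod (a joint): How far the depth stop rod is down, m: 0 up, 0.062 lowest. Dia. 12 mm steel rod with rubber tip, sliding vertically through the head. Pushing it down takes about 3 N against the guide's drag; left alone it stays. Its tip is at height 0.105 minus this value above the bench.
- rod_top (a point): Centre of the flat top of the rod's yellow knob (dia. 28 mm, 28 mm tall). The knob's top is 158 mm above the rod's tip, so 263 mm above the bench when fully up, 201 mm at the lowest.
- clamp (a joint): Clamp lever angle, rad: 0 loose, lever pointing to the stand's -y; turns clockwise seen from above to 1.5, its end stop, pointing to the stand's -x. 2 to 4 N at the handle, rising to the end; stays where left. It starts to grip the rod at about 0.3 and holds it fast at the end.
- clamp_handle (a point): Centre (half-way up) of the red upright round handle at the end of the clamp lever: dia. 16 mm, from 181 to 217 mm above the bench, 68 mm from the lever's pivot axis. The lever bar below it is 14 mm wide, its top 183 mm above the bench.
- vise: Fixed dark vise on the stand's base under the head, jaw tops 51 mm above the bench, origin under its middle. It holds the aluminium box (64 x 105 mm flat top, under the rod). How high the box is packed differs each time and is not measured: its top is 55 to 78 mm above the bench, so feel for it. Box and vise do not give.
- meter: Loose yellow multimeter lying on the bench, 85 x 150 x 34 mm (knob to 40), origin at the centre of its underside: leave alone.
- tray: Loose blue open parts tray 90 x 120 x 30 mm, origin at the centre of its underside: leave alone.
- driver: Loose screwdriver with red handle lying on the bench, about 200 mm long, along its x: leave alone.

How it is judged (in metres and radians):
On the way, in this order (a step that is already met when the one before it is completed fails the run):
1. the rod's tip presses on the box (over 0.5 N) with the clamp still loose (below 0.5 rad) (contact force between rod and vise above 0.5 N and value of joint clamp below 0.5 rad), for 0.2 s.
2. the clamp lever is swung home (over 1.25 rad) with the tip still touching the box (contact force between rod and vise above 0.2 N and value of joint clamp above 1.25 rad), for 0.2 s.
At the end, for the whole second after the job is handed in: The clamp lever is within 0.25 rad of its end stop and the rod's tip still touches the box (0.2 to 25 N) (all of step 2 and contact force between rod and vise below 25 N).
It fails at once if the rod presses the box with more than 25 N (contact force between rod and vise above 25 N).
It fails at once if the multimeter, tray or screwdriver is moved by more than 20 mm (distance of any of meter, tray, driver from where it was at the start of the episode above 0.02 m).
It also fails if it takes over 51 s, if anything falls off the work surface, if the arm or the gripper's body presses on something with over 40 N, if the wrist force passes 120 N, or if a joint passes its speed limit or range.

## Robot

A 6-joint arm with a two-finger parallel gripper is mounted at the origin on the work surface. World frame = base frame: x ahead of the robot, y to its left, z up, the work surface at z = 0. Lengths are in mm, angles in rad, forces in N, time in s.
With the tool pointing down it reaches from about 325 to 775 mm from the base axis. Payload 5.5 kg.
Tool frame: the origin (TCP) lies on the mounting face of the last link; the fingertips stand 182 mm ahead of it and the grasp point (between the pads) lies 163 mm ahead of it; z points along the fingers, y is the direction in which the jaws open and shut (so a half turn about z gives the same grasp; the last joint's range is limited). The gripper opens to 88 mm and grips with 3 to 60 N. Pads are 20 mm wide; open, the fingers measure 115 mm over their backs; the gripper's body (75 mm by 178 mm) begins 61 mm behind the grasp point.
Start: joints at [-1.24, 0.091, 1.231, -0, 1.82, -0.057], TCP at [226.893, -555.462, 404.631] pointing down, gripper open.
Joint ranges: [-2.87, 2.87], [-0.86, 2.18], [0.17, 2.46], [-1.51, 4.65], [0.06, 2.69], [-2.65, 2.65]. Speed limits (rad/s): [2.57, 2.57, 3.01, 3.14, 3.14, 3.14].

## Interface

Orientations are given as a 3x3 rotation matrix whose columns are the frame's x, y, z axes.
In Python, from station import sense, capture, job_done, find_in, silhouettes, pinpoint gives the robot as it stands.
- The arm moves only by the tool drive_tool, never from a script. Its argument "rows" is a list of rows, each an object with "rotation": the turn, a rotation vector about the tool's x, y, z scaled (see below), a list of three; "translation": the shift along the tool's x, y, z scaled (see below), a list of three; "fingers": the closure, from -1 (fully open) to 1 (shut). In form: [{"rotation": [ax, ay, az], "translation": [tx, ty, tz], "fingers": fingers}, ...]. A call has 1 to 20 rows; each row shifts and turns the commanded pose from where the row before left it, along the tool's axes as they then stand; what a row does not reach is not made up. The controller multiplies each number of a shift by 150 mm and each number of a turn by 30 degrees. A row lasts 1/8 s, in which the tool goes at most 62.5 mm and 10.7 degrees, less where a joint would pass 70% of its speed; a pose out of reach is approached as far as the arm can. A call with a number of a shift or a turn outside -1 to 1 is refused whole. A call with a gripper value outside its range is refused whole. The fingers move at their own pace and stop on an object; "squeeze" is the grip in N (left out, the last holds). Time passes only in rows, so rows that do not move let the fingers close. It gives the time, the measured TCP pose, the force and the opening at its end, in the units of the state.
- sense(): the state, without advancing time (a new reading comes with each control period).
- capture(name): name is "scene" or "top" or "wrist"; returns a dict with "frame" (420x560x3 uint8, red, green, blue), "fov_y" (degrees; the focal length in pixels is half the picture's height over the tangent of half this angle, whatever the lens; pixels are square), "cx", "cy" (the principal point, pixels), "rvec" (rotation vector, rad) and "tvec" (3), from world to camera coordinates, as OpenCV has them. Camera axes: x right, y down, z forward; pixel columns grow to the right and rows downward; lengths in mm; the calibration is good to about 2 mm. A picture is of the moment at which its call begins. There is no depth.
- job_done(): hands the job in, once; it reports no verdict.
Trained networks look in the newest picture that a camera, given by its name, has taken for a name from the list of things; names that differ only in an ending like _2 or _b are one class to them, and where a whole thing is asked for, a point or a joint stands for the part that bears it (a point fixed in the world has none). Each returns a list of dicts, best first, with "score" (0 to 1); they miss things now and then, are a little off and sometimes report something else, mostly with a low value. They report only what shows in the picture. A call takes as long as a camera call.
- find_in(name, camera): "box" ([left, top, right, bottom] in pixels, round what is visible of it).
- silhouettes(name, camera): "mask" (420x560 bool, what is visible of it) and "box" ([left, top, right, bottom] in pixels, round what is visible of it).
- pinpoint(name, camera): "pixel" ([column, row] in pixels: a listed point, or the origin of a listed thing).
The state is a dict: "clock": time; "joints": joint angles; "dq": joint speeds; "joint_efforts": joint torques, N m; "tool_pos": TCP position; "eef_rot": TCP orientation; "ft_force": force on the tool from outside, world axes, zero at the start; "wrist_torque": the same for the moment, N m; "grip_width": opening from 0.0 (shut) to 1.0 (fully open).
Only numpy, scipy, OpenCV 4.12 (cv2) and the standard library are available. Lean on these libraries where they do the work, as an engineer would, in place of code of your own. Each camera call takes 0.05 s, during which the arm holds its last target.

## Working session

There is one attempt and no reset: what is moved stays moved. The work goes in short steps, Python scripts to look and compute and a tool call to move; the robot and the scene stay as the last step left them, time stands still between calls to the robot, and variables do not carry over. Pictures are saved under pics/ and viewed, and the job is handed in when it is done.

Besides the shell and the picture viewer there is one more tool, called in YAML: its name, and indented under it one key for each argument. drive_tool: Moves the arm, as the interface text tells. Its arguments: {"type":"object","properties":{"rows":{"type":"array","items":{"type":"object","properties":{"rotation":{"type":"array","items":{"type":"number"}},"translation":{"type":"array","items":{"type":"number"}},"fingers":{"type":"number"}}}},"squeeze":{"type":"number"}},"required":["rows"]}

```bash
ls; mkdir -p pics; cat > h.py <<'E'
import numpy as np, cv2
from station import *
def cap(n,f):
    c=capture(n); cv2.imwrite('pics/'+f,c['frame'][:,:,::-1]); return c
def K(c):
    f=210/np.tan(np.radians(c['fov_y'])/2); return np.array([[f,0,c['cx']],[0,f,c['cy']],[0,0,1.]])
def P(c):
    R=cv2.Rodrigues(np.array(c['rvec'],float))[0]; return K(c)@np.hstack([R,np.array(c['tvec'],float).reshape(3,1)])
def onz(c,px,z):
    R=cv2.Rodrigues(np.array(c['rvec'],float))[0];t=np.array(c['tvec'],float).ravel()
    o=-R.T@t; d=R.T@np.linalg.inv(K(c))@np.array([px[0],px[1],1.]); return o+d*(z-o[2])/d[2]
def tri(cs,ps):
    A=[]
    for c,p in zip(cs,ps):
        M=P(c);A+=[p[0]*M[2]-M[0],p[1]*M[2]-M[1]]
    X=np.linalg.svd(np.array(A))[2][-1];return X[:3]/X[3]
def proj(c,X):
    x=P(c)@np.append(X,1);return x[:2]/x[2]
E
python3 - <<'E'
from h import *
cs={n:cap(n,n+'0.png') for n in('scene','top','wrist')}
pp={}
for n in cs:
    for t in ('stand','rod_top','clamp_handle','vise','meter','tray','driver'):
        r=pinpoint(t,n)
        if r: pp[n,t]=r[0]['pixel'];print(n,t,np.round(r[0]['pixel'],1),round(r[0]['score'],2))
for t,z in(('rod_top',263),('clamp_handle',199),('stand',0),('vise',15),('meter',0),('tray',0),('driver',15)):
    for n in cs:
        if (n,t) in pp: print(t,n,onz(cs[n],pp[n,t],z).round(1))
    if ('scene',t) in pp and ('top',t) in pp: print(' tri',tri([cs['scene'],cs['top']],[pp['scene',t],pp['top',t]]).round(1))
s=sense();print(s['eef_rot'],s['ft_force'],s['clock'])
E
```

```text
pics
scene stand [291.4 256.5] 0.8
scene rod_top [291.2 199.6] 0.73
scene vise [299.9 255.1] 0.89
scene meter [399.7 264.1] 0.64
scene tray [181.9 266.5] 0.8
scene driver [311.6 206.2] 0.57
top stand [260.8 218.7] 0.9
top rod_top [260.4 199.4] 0.56
top clamp_handle [301.7 219.4] 0.8
top vise [252.8 212.7] 0.8
top meter [178.6 187.9] 0.7
top tray [350.8 233.6] 0.89
top driver [231.8 267. ] 0.65
rod_top scene [577.7  61.9 263. ]
rod_top top [571.9  68.5 263. ]
 tri [573.2  66.2 254.9]
clamp_handle top [541.5 -36.4 199. ]
stand scene [575.3  69.4   0. ]
stand top [574.1  69.9   0. ]
 tri [574.5  69.8  -1.9]
vise scene [583.6  87.7  15. ]
vise top [587.4  93.6  15. ]
 tri [586.   90.4  19. ]
meter scene [658.2 315.2   0. ]
meter top [650.5 315.2   0. ]
 tri [653.6 318.3 -11.4]
tray scene [ 537.  -189.3    0. ]
tray top [ 546.8 -190.5    0. ]
 tri [ 544.3 -188.2   14.8]
driver scene [459.4 152.4  15. ]
driver top [428.8 142.   15. ]
 tri [434.6 152.7 -25.6]
[[ 9.25749981e-01  3.78136183e-01  1.72805251e-06]
 [ 3.78136183e-01 -9.25749981e-01 -2.53673367e-05]
 [-7.99256330e-06  2.41372507e-05 -1.00000000e+00]] [0.19719032 0.02995101 0.63942993] 1.2
```

View pics/scene0.png

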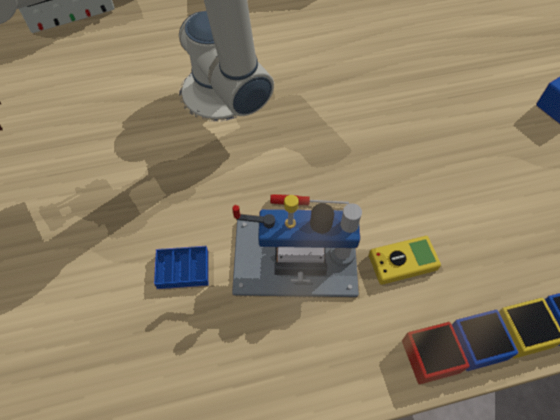

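View pics/top0.png

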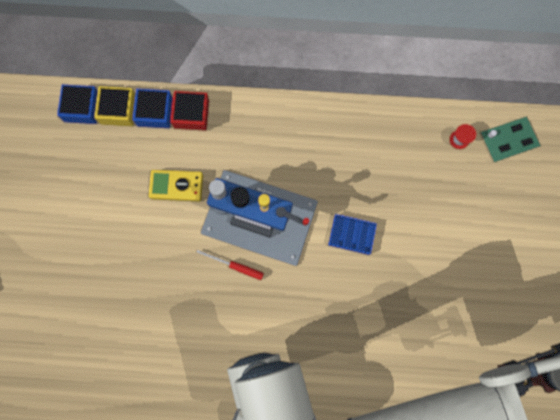

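Scene: knob about (291,201), handle (236,211). Top: knob (264,200), handle (306,221), column (217,188). I'll zoom in to refine them.

```bash
python3 - <<'E'
from h import *
a=cv2.imread('pics/scene0.png')[170:310,220:380];b=cv2.imread('pics/top0.png')[160:275,195:325]
cv2.imwrite('pics/za.png',cv2.resize(a,None,fx=5,fy=5,interpolation=cv2.INTER_CUBIC)[:600,:800]);cv2.imwrite('pics/zb.png',cv2.resize(b,None,fx=5,fy=5,interpolation=cv2.INTER_CUBIC)[:600])
E
```

```text
(no output)
```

View pics/za.png

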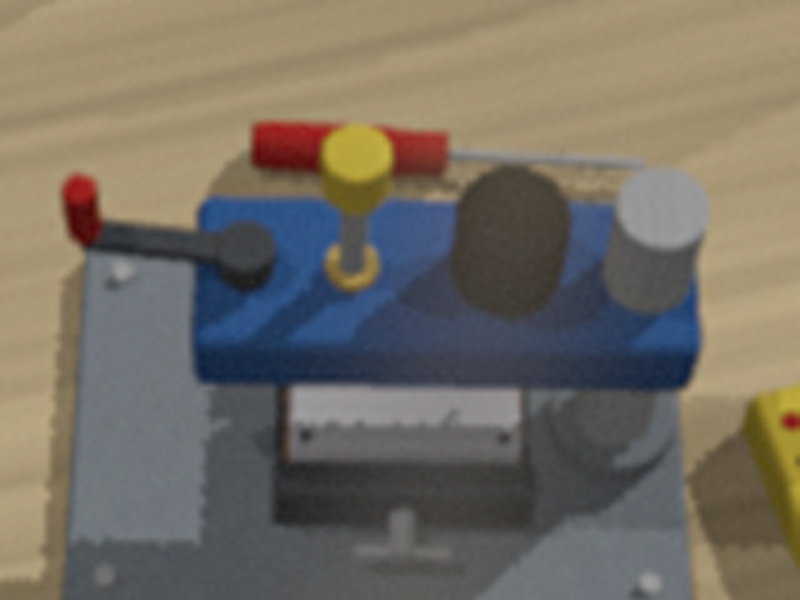

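View pics/zb.png

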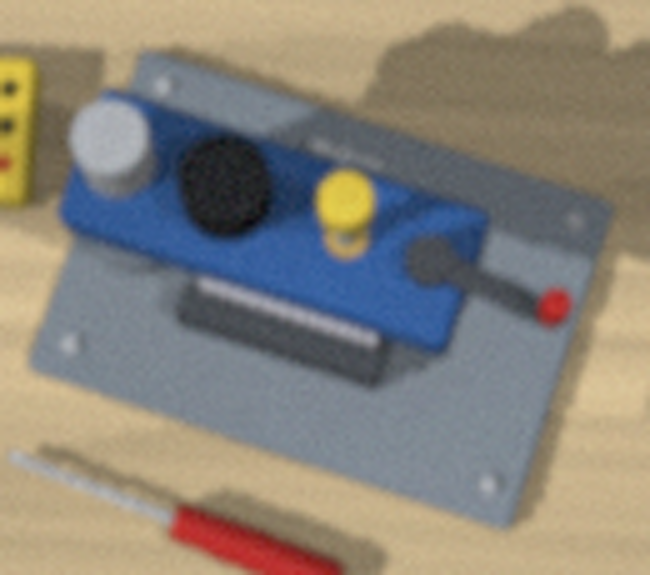

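```bash
python3 - <<'E'
from h import *
from scipy.optimize import least_squares
cs={n:capture(n) for n in('scene','top')}
zs=lambda x,y:(220+x/5,170+y/5)
zt=lambda x,y:(195+x/5,160+y/5)
obs=[('scene',(0,-10,263),zs(357,155)),('scene',(0,-123,217),zs(80,186)),('scene',(0,115,220),zs(660,208)),
('top',(0,-10,263),zt(345,198)),('top',(0,-123,217),zt(554,303)),('top',(0,115,220),zt(110,137)),
('top',(100,145,15),zt(145,52)),('top',(100,-145,15),zt(611,207)),('top',(-100,-145,15),zt(508,523)),('top',(-100,145,15),zt(33,367))]
def W(p,q):
    c,s=np.cos(p[2]),np.sin(p[2]);return np.array([p[0]+c*q[0]-s*q[1],p[1]+s*q[0]+c*q[1],q[2]])
res=lambda p:np.concatenate([proj(cs[n],W(p,q))-m for n,q,m in obs])
r=least_squares(res,[574,69,-0.3]);print(r.x,r.fun.reshape(-1,2).round(1))
for n in cs:
  rr=least_squares(lambda p:np.concatenate([proj(cs[n],W(p,q))-m for k,q,m in obs if k==n]),[574,69,-0.3]);print(n,rr.x)
p=r.x
for nm,q in(('knob',(0,-10,263)),('handle',(0,-123,199)),('pivot',(0,-55,183)),('h15',(-68*np.sin(1.5),-55-68*np.cos(1.5),199))):print(nm,W(p,q).round(1))
E
```

```text
[ 5.76027775e+02  7.21357598e+01 -2.76060156e-01] [[-0.5 -3.3]
 [-1.2  1.2]
 [ 0.2 -0.9]
 [-1.1 -0.6]
 [ 0.4 -2.7]
 [-1.3 -0.8]
 [ 0.5 -1.4]
 [ 2.  -0.2]
 [ 0.3  2.3]
 [-1.5 -0.4]]
scene [ 5.78595768e+02  7.24008562e+01 -2.96847734e-01]
top [ 5.74505689e+02  7.16972172e+01 -2.70440872e-01]
knob [573.3  62.5 263. ]
handle [542.5 -46.2 199. ]
pivot [561.   19.2 183. ]
h15 [494.5  33.1 199. ]
```

```bash
python3 - <<'E'
from h import *
from scipy.optimize import least_squares
cs={n:capture(n) for n in('scene','top')}
print({k:v for k,v in cs['top'].items() if k!='frame'})
zs=lambda x,y:(220+x/5,170+y/5)
zt=lambda x,y:(195+x/5,160+y/5)
obs=[('scene','k',zs(357,155)),('scene','h',zs(80,186)),('scene',(0,115,220),zs(660,208)),('scene',(-38,-77,165),zs(200,203)),('scene',(38,-77,165),zs(197,345)),('scene',(38,137,165),zs(697,350)),
('top','k',zt(345,198)),('top','h',zt(554,303)),('top',(0,115,220),zt(110,137)),('top',(38,-77,165),zt(488,214)),('top',(-38,-77,165),zt(447,335)),('top',(-38,137,165),zt(65,212)),('top',(38,137,165),zt(112,92)),
('top',(100,145,15),zt(145,52)),('top',(100,-145,15),zt(611,207)),('top',(-100,-145,15),zt(508,523)),('top',(-100,145,15),zt(33,367))]
def W(p,q):
    if q=='k': q=(0,-10,263-p[3])
    if q=='h': q=(-68*np.sin(p[4]),-55-68*np.cos(p[4]),217)
    c,s=np.cos(p[2]),np.sin(p[2]);return np.array([p[0]+c*q[0]-s*q[1],p[1]+s*q[0]+c*q[1],q[2]])
for ns in(('scene','top'),('scene',),('top',)):
  o=[x for x in obs if x[0] in ns]
  r=least_squares(lambda p:np.concatenate([proj(cs[n],W(p,q))-m for n,q,m in o]),[574,69,-0.3,0,0],loss='soft_l1');print(r.x)
  for x,f in zip(o,r.fun.reshape(-1,2)):print(x[0],x[1],f.round(1))
  p=r.x
  for nm,q in(('knob','k'),('handle','h'),('pivot',(0,-55,183)),('h15',(-68*np.sin(1.5),-55-68*np.cos(1.5),199))):print(nm,W(p,q).round(1))
E
```

```text
{'fov_y': 43.21116922497675, 'cx': 265.5901768350767, 'cy': 210.99695109968786, 'rvec': array([ 2.17811929, -2.04691218,  0.20629539]), 'tvec': array([  20.36814332,  588.05137632, 1414.7822106 ])}
[ 5.77789477e+02  7.10435425e+01 -2.59312813e-01  9.21351706e+00
  1.32034357e-01]
scene k [-0.9  0.1]
scene h [-1.1 -0.8]
scene (0, 115, 220) [-0.1 -0.9]
scene (-38, -77, 165) [-1.5 -2.9]
scene (38, -77, 165) [-2.1 -0.1]
scene (38, 137, 165) [0.8 0.1]
top k [-0.5 -0.5]
top h [-0.2 -0.8]
top (0, 115, 220) [-1.  -0.8]
top (38, -77, 165) [ 0.2 -1.8]
top (-38, -77, 165) [-0.7  1.6]
top (-38, 137, 165) [-3.   0.3]
top (38, 137, 165) [-2.6 -2.6]
top (100, 145, 15) [ 0.1 -1.4]
top (100, -145, 15) [ 2.1 -1.7]
top (-100, -145, 15) [1.5 1.1]
top (-100, 145, 15) [-0.8  0. ]
knob [575.2  61.4 253.8]
handle [537.7 -45.  217. ]
pivot [563.7  17.9 183. ]
h15 [496.9  30.6 199. ]
[ 5.80074103e+02  7.22986616e+01 -2.51979827e-01  5.55885208e+00
  1.46523316e-01]
scene k [0.1 0. ]
scene h [-0.2 -0.1]
scene (0, 115, 220) [ 0.8 -0.5]
scene (-38, -77, 165) [-0.8 -1.9]
scene (38, -77, 165) [-1.1  1. ]
scene (38, 137, 165) [1.8 0.4]
knob [577.6  62.6 257.4]
handle [540.  -43.6 217. ]
pivot [566.4  19.  183. ]
h15 [499.5  31.3 199. ]
[ 5.75941430e+02  6.97412018e+01 -2.64381285e-01  6.29988586e+00
  1.29767364e-01]
top k [-0.  0.]
top h [0.2 0.1]
top (0, 115, 220) [-0.5 -0.3]
top (38, -77, 165) [ 0.7 -0.9]
top (-38, -77, 165) [-0.3  2.4]
top (-38, 137, 165) [-2.6  0.8]
top (38, 137, 165) [-2.  -2.1]
top (100, 145, 15) [ 0.8 -0.9]
top (100, -145, 15) [ 2.6 -0.7]
top (-100, -145, 15) [1.7 2. ]
top (-100, 145, 15) [-0.4  0.4]
knob [573.3  60.1 256.7]
handle [535.5 -46.1 217. ]
pivot [561.6  16.7 183. ]
h15 [494.8  29.7 199. ]
```

drive_tool:
  rows:
    - {"rotation": [0,0,0],"translation": [0,0,-0.26],"fingers": 1}
    - {"rotation": [0,0,0],"translation": [0,0,-0.26],"fingers": 1}
    - {"rotation": [0,0,0],"translation": [0.23,-0.183,0],"fingers": 1}
    - {"rotation": [0,0,0],"translation": [0.23,-0.183,0],"fingers": 1}
    - {"rotation": [0,0,0],"translation": [0.23,-0.183,0],"fingers": 1}
    - {"rotation": [0,0,0],"translation": [0.23,-0.183,0],"fingers": 1}
    - {"rotation": [0,0,0],"translation": [0.23,-0.183,0],"fingers": 1}
    - {"rotation": [0,0,0],"translation": [0.23,-0.183,0],"fingers": 1}
    - {"rotation": [0,0,0],"translation": [0.23,-0.183,0],"fingers": 1}
    - {"rotation": [0,0,0],"translation": [0.23,-0.183,0],"fingers": 1}
    - {"rotation": [0,0,0],"translation": [0.23,-0.183,0],"fingers": 1}
    - {"rotation": [0,0,0],"translation": [0.23,-0.183,0],"fingers": 1}
    - {"rotation": [0,0,0],"translation": [0.23,-0.183,0],"fingers": 1}
    - {"rotation": [0,0,0],"translation": [0.23,-0.183,0],"fingers": 1}
    - {"rotation": [0,0,0],"translation": [0.23,-0.183,0],"fingers": 1}
    - {"rotation": [0,0,0],"translation": [0.23,-0.183,0],"fingers": 1}
  squeeze: 20

```text
clock: 3.4
tool_pos: [529.1, -15.6, 482.8]
eef_rot: [[0.926, 0.378, 0.001], [0.378, -0.926, -0.0], [0.0, 0.0, -1.0]]
ft_force: [0.3, 0.2, 0.1]
grip_width: 0.009
```

```bash
python3 - <<'E'
from h import *
c=cap('wrist','w1.png');s=sense();print(s['tool_pos'],s['clock'],s['ft_force'],s['joints'],s['grip_width'])
for t in ('rod_top','clamp_handle'):
    for r in pinpoint(t,'wrist')[:2]: print(t,r,onz(c,r['pixel'],256 if t=='rod_top' else 199))
E
```

```text
[530.69162128 -12.13521828 481.78888594] 3.45 [-1.85696167  2.23483802 -1.10382815] [-0.08790485 -0.06508567  1.25056063  0.00323705  1.95628505  1.09223226] 0.006963998907962597
rod_top {'pixel': [195.9, 129.9], 'score': 0.68} [573.20480845  61.2008779  256.        ]
clamp_handle {'pixel': [312.5, 215.1], 'score': 0.88} [536.35703758 -44.59532965 199.        ]
```

View pics/w1.png

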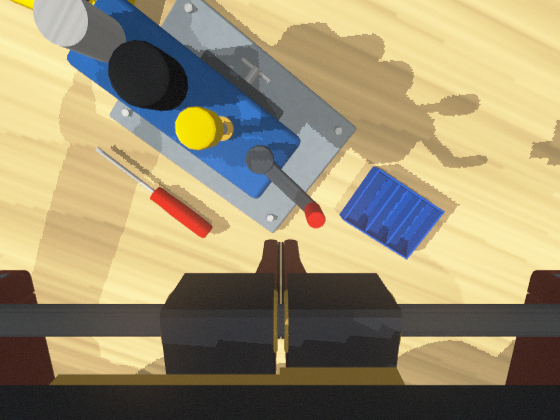

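```bash
python3 - <<'E'
from h import *
from scipy.optimize import least_squares
c=capture('wrist');print(sense()['tool_pos'])
obs=[('k',(199,128)),('h',(316,218)),((0,55,215),(139,74)),((0,115,220),(62,16)),((38,-77,165),(299,141)),((-38,-77,165),(260,198)),((-38,137,165),(68,58)),((100,-145,15),(356,129)),((-100,-145,15),(275,233)),((0,-55,190),(260,158))]
def W(p,q):
    if q=='k': q=(0,-10,263-p[3])
    if q=='h': q=(-68*np.sin(p[4]),-55-68*np.cos(p[4]),217)
    a,s=np.cos(p[2]),np.sin(p[2]);return np.array([p[0]+a*q[0]-s*q[1],p[1]+s*q[0]+a*q[1],q[2]])
r=least_squares(lambda p:np.concatenate([proj(c,W(p,q))-m for q,m in obs]),[574,69,-0.3,0,0],loss='soft_l1');p=r.x;print(p)
for x,f in zip(obs,r.fun.reshape(-1,2)):print(x[0],f.round(1))
for nm,q in(('knob','k'),('handle','h'),('pivot',(0,-55,183)),('h15',(-68*np.sin(1.5),-55-68*np.cos(1.5),199))):print(nm,W(p,q).round(1))
print(onz(c,(199,128),256))
E
```

```text
[528.82629522 -16.63667385 482.42365857]
[ 5.77354539e+02  7.03646602e+01 -2.60551182e-01  1.03714701e+01
  1.15887540e-01]
k [ 0.  -0.7]
h [1.5 1.7]
(0, 55, 215) [-0.1 -1.3]
(0, 115, 220) [-0.9 -0.9]
(38, -77, 165) [ 5.2 -2.1]
(-38, -77, 165) [-3.1  3.2]
(-38, 137, 165) [-6.2  0.9]
(100, -145, 15) [5.3 0.4]
(-100, -145, 15) [0.9 2.9]
(0, -55, 190) [0.  1.6]
knob [574.8  60.7 252.6]
handle [538.2 -46.  217. ]
pivot [563.2  17.2 183. ]
h15 [496.4  30.  199. ]
[574.6977867   59.77150304 256.        ]
```

Wrist view: knob top (199,128), handle top (316,218), pivot (260,158). It agrees with the other cameras: knob at about (574.7, 60.5).

drive_tool:
  rows:
    - {"rotation": [0,0,0],"translation": [0.158,-0.119,0],"fingers": 1}
    - {"rotation": [0,0,0],"translation": [0.158,-0.119,0],"fingers": 1}
    - {"rotation": [0,0,0],"translation": [0.158,-0.119,0],"fingers": 1}
    - {"rotation": [0,0,0],"translation": [0,0,0.1],"fingers": 1}
    - {"rotation": [0,0,0],"translation": [0,0,0.1],"fingers": 1}
    - {"rotation": [0,0,0],"translation": [0,0,0],"fingers": 1}
    - {"rotation": [0,0,0],"translation": [0,0,0],"fingers": 1}
    - {"rotation": [0,0,0],"translation": [0,0,0],"fingers": 1}

```text
clock: 4.6
tool_pos: [574.1, 59.0, 453.5]
eef_rot: [[0.926, 0.378, 0.001], [0.378, -0.926, 0.0], [0.001, 0.0, -1.0]]
ft_force: [-0.7, -0.9, -0.9]
grip_width: 0.007
```

```bash
python3 - <<'E'
from h import *
c=cap('wrist','w2.png');cap('scene','s2.png');s=sense();print(s['tool_pos'],s['clock'],s['ft_force'])
a=cv2.imread('pics/s2.png')[150:270,220:380];cv2.imwrite('pics/s2z.png',cv2.resize(a,None,fx=5,fy=5,interpolation=cv2.INTER_CUBIC))
E
```

```text
[574.16287504  59.22332672 453.33680202] 4.7 [0.12132456 0.40247214 1.17515395]
```

View pics/w2.png

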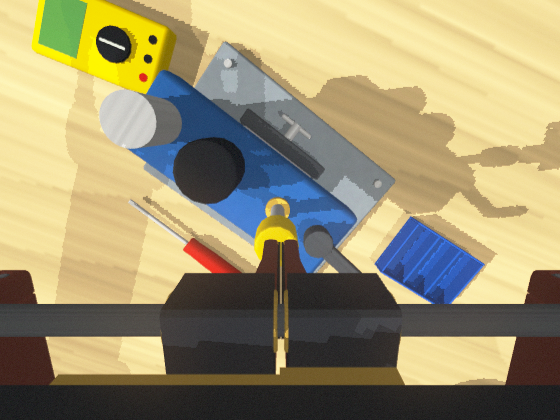

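View pics/s2z.png

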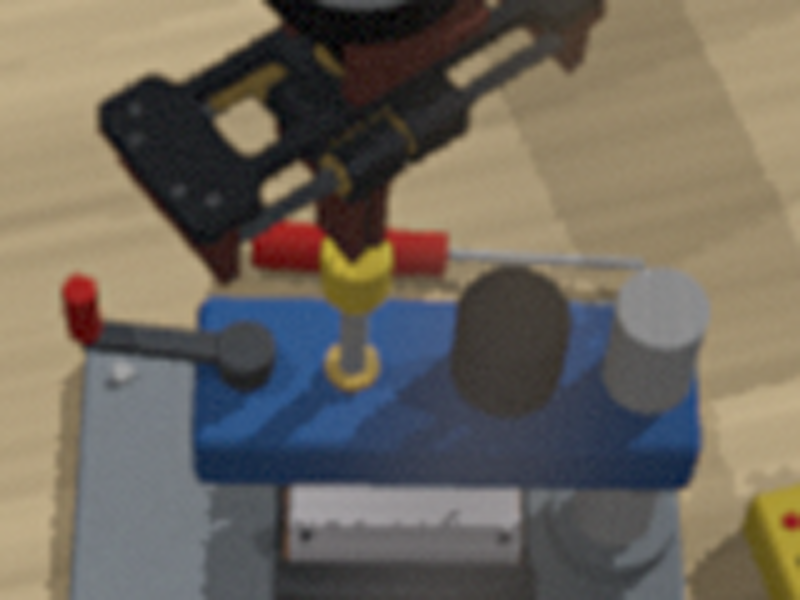

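Fingertips sit over the knob ((355,255) against (356,260) in the zoom). Now down to just above the highest possible box, then slow feeling.

drive_tool:
  rows:
    - {"rotation": [0,0,0],"translation": [0,0,0.03],"fingers": 1}
    - {"rotation": [0,0,0],"translation": [0,0,0.03],"fingers": 1}
    - {"rotation": [0,0,0],"translation": [0,0,0.03],"fingers": 1}
    - {"rotation": [0,0,0],"translation": [0,0,0.03],"fingers": 1}
    - {"rotation": [0,0,0],"translation": [0,0,0.02],"fingers": 1}
    - {"rotation": [0,0,0],"translation": [0,0,0.02],"fingers": 1}
    - {"rotation": [0,0,0],"translation": [0,0,0.01],"fingers": 1}
    - {"rotation": [0,0,0],"translation": [0,0,0.01],"fingers": 1}

```text
clock: 5.7
tool_pos: [574.3, 59.4, 425.6]
eef_rot: [[0.926, 0.378, 0.0], [0.378, -0.926, 0.0], [0.0, -0.0, -1.0]]
ft_force: [-1.2, 0.2, 2.8]
grip_width: 0.005
```

drive_tool:
  rows:
    - {"rotation": [0,0,0],"translation": [0,0,0.008],"fingers": 1}
    - {"rotation": [0,0,0],"translation": [0,0,0.008],"fingers": 1}
    - {"rotation": [0,0,0],"translation": [0,0,0.008],"fingers": 1}
    - {"rotation": [0,0,0],"translation": [0,0,0.008],"fingers": 1}

```text
clock: 6.2
tool_pos: [574.3, 59.4, 420.7]
eef_rot: [[0.926, 0.378, -0.0], [0.378, -0.926, 0.0], [-0.0, -0.0, -1.0]]
ft_force: [-0.1, 0.1, 3.3]
grip_width: 0.002
```

drive_tool:
  rows:
    - {"rotation": [0,0,0],"translation": [0,0,0.005],"fingers": 1}
    - {"rotation": [0,0,0],"translation": [0,0,0.005],"fingers": 1}

```text
clock: 6.45
tool_pos: [574.3, 59.4, 419.3]
eef_rot: [[0.926, 0.378, -0.0], [0.378, -0.926, 0.0], [-0.0, -0.0, -1.0]]
ft_force: [0.3, 1.2, 2.6]
grip_width: 0.007
```

drive_tool:
  rows:
    - {"rotation": [0,0,0],"translation": [0,0,0.004],"fingers": 1}
    - {"rotation": [0,0,0],"translation": [0,0,0.004],"fingers": 1}

```text
clock: 6.7
tool_pos: [574.3, 59.4, 418.1]
eef_rot: [[0.926, 0.378, -0.0], [0.378, -0.926, 0.0], [-0.0, -0.0, -1.0]]
ft_force: [-0.3, 0.3, 2.6]
grip_width: 0.007
```

drive_tool:
  rows:
    - {"rotation": [0,0,0],"translation": [0,0,0.004],"fingers": 1}
    - {"rotation": [0,0,0],"translation": [0,0,0.004],"fingers": 1}

```text
clock: 6.95
tool_pos: [574.3, 59.4, 416.9]
eef_rot: [[0.926, 0.378, -0.0], [0.378, -0.926, 0.0], [0.0, -0.0, -1.0]]
ft_force: [-0.2, 0.9, 2.8]
grip_width: 0.003
```

drive_tool:
  rows:
    - {"rotation": [0,0,0],"translation": [0,0,0.004],"fingers": 1}
    - {"rotation": [0,0,0],"translation": [0,0,0.004],"fingers": 1}

```text
clock: 7.2
tool_pos: [574.3, 59.4, 415.7]
eef_rot: [[0.926, 0.378, -0.0], [0.378, -0.926, 0.0], [0.0, -0.0, -1.0]]
ft_force: [-1.4, 1.3, 2.9]
grip_width: 0.007
```

drive_tool:
  rows:
    - {"rotation": [0,0,0],"translation": [0,0,0.004],"fingers": 1}
    - {"rotation": [0,0,0],"translation": [0,0,0.004],"fingers": 1}

```text
clock: 7.45
tool_pos: [574.3, 59.4, 414.5]
eef_rot: [[0.926, 0.378, 0.0], [0.378, -0.926, 0.0], [0.0, -0.0, -1.0]]
ft_force: [-1.0, 0.9, 2.8]
grip_width: -0.001
```

drive_tool:
  rows:
    - {"rotation": [0,0,0],"translation": [0,0,0.004],"fingers": 1}
    - {"rotation": [0,0,0],"translation": [0,0,0.004],"fingers": 1}

```text
clock: 7.7
tool_pos: [574.3, 59.4, 413.3]
eef_rot: [[0.926, 0.378, -0.0], [0.378, -0.926, 0.0], [0.0, -0.0, -1.0]]
ft_force: [-0.9, 1.2, 2.4]
grip_width: 0.003
```

drive_tool:
  rows:
    - {"rotation": [0,0,0],"translation": [0,0,0.004],"fingers": 1}
    - {"rotation": [0,0,0],"translation": [0,0,0.004],"fingers": 1}

```text
clock: 7.95
tool_pos: [574.3, 59.4, 412.1]
eef_rot: [[0.926, 0.378, 0.0], [0.378, -0.926, 0.0], [0.0, -0.0, -1.0]]
ft_force: [-0.7, 1.0, 1.9]
grip_width: 0.004
```

drive_tool:
  rows:
    - {"rotation": [0,0,0],"translation": [0,0,0.004],"fingers": 1}
    - {"rotation": [0,0,0],"translation": [0,0,0.004],"fingers": 1}

```text
clock: 8.2
tool_pos: [574.3, 59.4, 410.9]
eef_rot: [[0.926, 0.378, 0.0], [0.378, -0.926, 0.0], [0.0, -0.0, -1.0]]
ft_force: [-0.4, 1.5, 2.7]
grip_width: 0.007
```

drive_tool:
  rows:
    - {"rotation": [0,0,0],"translation": [0,0,0.004],"fingers": 1}
    - {"rotation": [0,0,0],"translation": [0,0,0.004],"fingers": 1}

```text
clock: 8.45
tool_pos: [574.3, 59.4, 409.7]
eef_rot: [[0.926, 0.378, 0.0], [0.378, -0.926, 0.0], [0.0, -0.0, -1.0]]
ft_force: [-0.4, 1.4, 2.3]
grip_width: 0.008
```

drive_tool:
  rows:
    - {"rotation": [0,0,0],"translation": [0,0,0.004],"fingers": 1}
    - {"rotation": [0,0,0],"translation": [0,0,0.004],"fingers": 1}

```text
clock: 8.7
tool_pos: [574.3, 59.4, 408.5]
eef_rot: [[0.926, 0.378, -0.0], [0.378, -0.926, 0.0], [-0.0, -0.0, -1.0]]
ft_force: [-0.2, 1.0, 2.6]
grip_width: 0.005
```

drive_tool:
  rows:
    - {"rotation": [0,0,0],"translation": [0,0,0.004],"fingers": 1}
    - {"rotation": [0,0,0],"translation": [0,0,0.004],"fingers": 1}

```text
clock: 8.95
tool_pos: [574.3, 59.4, 407.3]
eef_rot: [[0.926, 0.378, -0.0], [0.378, -0.926, 0.0], [-0.0, -0.0, -1.0]]
ft_force: [-0.4, -0.5, 2.3]
grip_width: 0.008
```

drive_tool:
  rows:
    - {"rotation": [0,0,0],"translation": [0,0,0.004],"fingers": 1}
    - {"rotation": [0,0,0],"translation": [0,0,0.004],"fingers": 1}

```text
clock: 9.2
tool_pos: [574.3, 59.4, 406.1]
eef_rot: [[0.926, 0.378, 0.0], [0.378, -0.926, -0.0], [0.0, 0.0, -1.0]]
ft_force: [-0.7, 1.6, 1.8]
grip_width: 0.003
```

drive_tool:
  rows:
    - {"rotation": [0,0,0],"translation": [0,0,0.004],"fingers": 1}
    - {"rotation": [0,0,0],"translation": [0,0,0.004],"fingers": 1}

```text
clock: 9.45
tool_pos: [574.3, 59.4, 404.9]
eef_rot: [[0.926, 0.378, -0.0], [0.378, -0.926, 0.0], [-0.0, -0.0, -1.0]]
ft_force: [-0.5, 0.6, 3.3]
grip_width: 0.004
```

drive_tool:
  rows:
    - {"rotation": [0,0,0],"translation": [0,0,0.004],"fingers": 1}
    - {"rotation": [0,0,0],"translation": [0,0,0.004],"fingers": 1}

```text
clock: 9.7
tool_pos: [574.3, 59.4, 403.7]
eef_rot: [[0.926, 0.378, 0.0], [0.378, -0.926, 0.0], [0.0, -0.0, -1.0]]
ft_force: [-0.2, 0.9, 2.9]
grip_width: 0.003
```

drive_tool:
  rows:
    - {"rotation": [0,0,0],"translation": [0,0,0.004],"fingers": 1}
    - {"rotation": [0,0,0],"translation": [0,0,0.004],"fingers": 1}

```text
clock: 9.95
tool_pos: [574.3, 59.4, 402.5]
eef_rot: [[0.926, 0.378, 0.0], [0.378, -0.926, 0.0], [0.0, -0.0, -1.0]]
ft_force: [-0.3, 1.1, 2.7]
grip_width: 0.008
```

drive_tool:
  rows:
    - {"rotation": [0,0,0],"translation": [0,0,0.004],"fingers": 1}
    - {"rotation": [0,0,0],"translation": [0,0,0.004],"fingers": 1}

```text
clock: 10.2
tool_pos: [574.3, 59.4, 401.3]
eef_rot: [[0.926, 0.378, -0.0], [0.378, -0.926, 0.0], [0.0, -0.0, -1.0]]
ft_force: [0.4, 2.4, 2.7]
grip_width: 0.004
```

drive_tool:
  rows:
    - {"rotation": [0,0,0],"translation": [0,0,0.004],"fingers": 1}
    - {"rotation": [0,0,0],"translation": [0,0,0.004],"fingers": 1}

```text
clock: 10.45
tool_pos: [574.1, 59.4, 400.9]
eef_rot: [[0.926, 0.378, 0.001], [0.378, -0.926, 0.0], [0.001, 0.0, -1.0]]
ft_force: [-2.1, 1.8, 6.9]
grip_width: 0.004
```

Contact: vertical force jumped from 2.7 to 6.9 N. Hold to confirm.

drive_tool:
  rows:
    - {"rotation": [0,0,0],"translation": [0,0,0],"fingers": 1}
    - {"rotation": [0,0,0],"translation": [0,0,0],"fingers": 1}

```text
clock: 10.7
tool_pos: [574.1, 59.4, 400.9]
eef_rot: [[0.926, 0.378, 0.001], [0.378, -0.926, 0.0], [0.001, 0.0, -1.0]]
ft_force: [-1.3, 2.0, 4.8]
grip_width: 0.004
```

drive_tool:
  rows:
    - {"rotation": [0,0,0],"translation": [0,0,0.003],"fingers": 1}
    - {"rotation": [0,0,0],"translation": [0,0,0],"fingers": 1}
    - {"rotation": [0,0,0],"translation": [0,0,0],"fingers": 1}

```text
clock: 11.08
tool_pos: [574.1, 59.4, 400.9]
eef_rot: [[0.926, 0.378, 0.001], [0.378, -0.926, 0.0], [0.001, 0.0, -1.0]]
ft_force: [-2.1, 1.6, 6.9]
grip_width: 0.006
```

drive_tool:
  rows:
    - {"rotation": [0,0,0],"translation": [0,0,0.003],"fingers": 1}
    - {"rotation": [0,0,0],"translation": [0,0,0],"fingers": 1}
    - {"rotation": [0,0,0],"translation": [0,0,0],"fingers": 1}

```text
clock: 11.45
tool_pos: [574.0, 59.4, 400.8]
eef_rot: [[0.926, 0.378, 0.002], [0.378, -0.926, 0.0], [0.002, 0.001, -1.0]]
ft_force: [-2.2, 0.6, 7.7]
grip_width: 0.007
```

drive_tool:
  rows:
    - {"rotation": [0,0,0],"translation": [0,0,-0.02],"fingers": 1}
    - {"rotation": [0,0,0],"translation": [0,0,-0.1],"fingers": 1}
    - {"rotation": [0,0,0],"translation": [0,0,-0.15],"fingers": 1}
    - {"rotation": [0,0,0],"translation": [-0.084,0.176,0],"fingers": 1}
    - {"rotation": [0,0,0],"translation": [-0.084,0.176,0],"fingers": 1}
    - {"rotation": [0,0,0],"translation": [-0.084,0.176,0],"fingers": 1}
    - {"rotation": [0,0,0],"translation": [-0.084,0.176,0],"fingers": 1}
    - {"rotation": [0,0,-0.307],"translation": [0,0,0],"fingers": 1}
    - {"rotation": [0,0,-0.307],"translation": [0,0,0],"fingers": 1}
    - {"rotation": [0,0,-0.307],"translation": [0,0,0],"fingers": 1}
    - {"rotation": [0,0,-0.307],"translation": [0,0,0],"fingers": 1}
    - {"rotation": [0,0,-0.307],"translation": [0,0,0],"fingers": 1}
    - {"rotation": [0,0,0],"translation": [0,0,0],"fingers": 1}
    - {"rotation": [0,0,0],"translation": [0,0,0],"fingers": 1}

```text
clock: 13.2
tool_pos: [567.6, -57.5, 439.9]
eef_rot: [[0.373, 0.928, 0.0], [0.928, -0.373, -0.0], [-0.0, 0.0, -1.0]]
ft_force: [-0.7, 0.1, -0.5]
grip_width: 0.004
```

```bash
python3 - <<'E'
from h import *
c=cap('wrist','w3.png');cap('scene','s3.png');s=sense();print(s['tool_pos'],s['clock'],s['ft_force'],s['joints'])
a=cv2.imread('pics/s3.png')[150:270,200:360];cv2.imwrite('pics/s3z.png',cv2.resize(a,None,fx=5,fy=5,interpolation=cv2.INTER_CUBIC))
for n in('wrist','scene'):
  for t in('rod_top','clamp_handle'):
    for r in pinpoint(t,n)[:1]: print(n,t,r)
E
```

```text
[567.5731134  -57.46604962 439.85235196] 13.3 [ 0.15812228 -0.43197005  0.25760048] [-1.60516581e-01  2.12838214e-02  1.24060494e+00 -8.24440828e-05
  1.87965394e+00  2.20780180e-01]
wrist rod_top {'pixel': [217.3, 55.0], 'score': 0.85}
wrist clamp_handle {'pixel': [233.8, 222.5], 'score': 0.76}
scene rod_top {'pixel': [291.7, 208.2], 'score': 0.78}
scene clamp_handle {'pixel': [236.7, 211.3], 'score': 0.59}
```

View pics/w3.png

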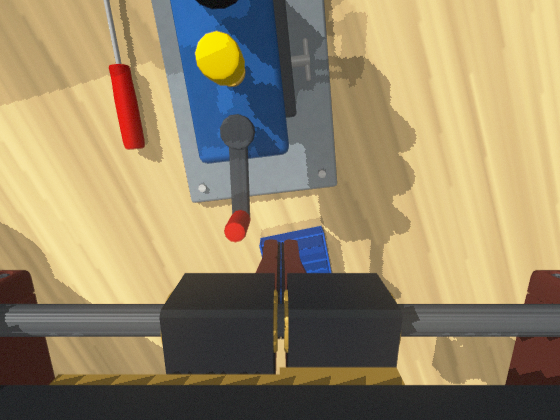

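View pics/s3z.png

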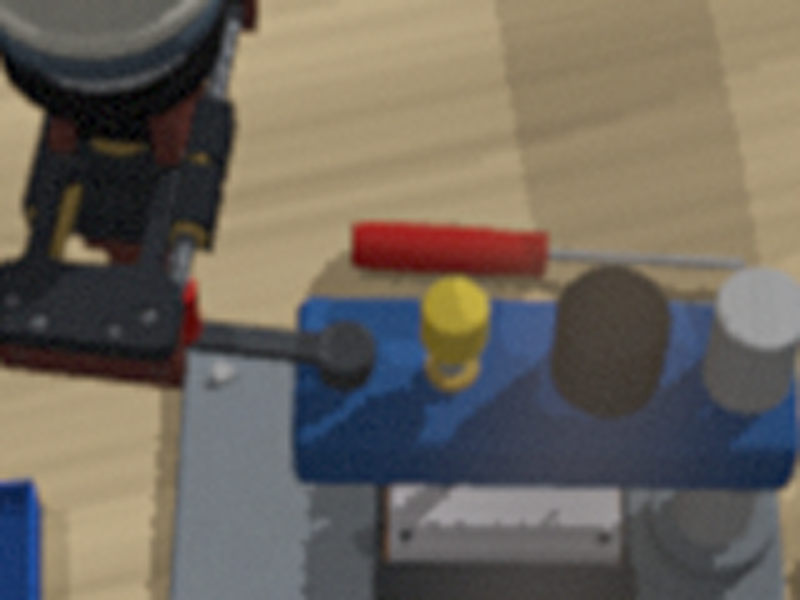

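```bash
python3 - <<'E'
from h import *
c=capture('wrist')
print(onz(c,(235,231),217),onz(c,(236,131),188), onz(c,(280.5,241),258),onz(c,(217,55),219))
for q in (0.12,0.4,.7,1.0,1.3,1.5):
    print(proj(c,(563.2,17.3,200)))if q==.12 else 0
E
```

```text
[538.38389276 -44.56196306 217.        ] [562.7436329  18.2906034 188.       ] [570.83867082 -48.90865971 258.        ] [574.17756062  61.31909291 219.        ]
[234.7919003  132.26109589]
```

drive_tool:
  rows:
    - {"rotation": [0,0,0],"translation": [0,0,0.15],"fingers": 1}
    - {"rotation": [0,0,0],"translation": [0,0,0.15],"fingers": 1}
    - {"rotation": [0,0,0],"translation": [0,0,0.14],"fingers": 1}
    - {"rotation": [0,0,0],"translation": [0,-0.03,0],"fingers": 1}
    - {"rotation": [0,0,0],"translation": [0,-0.03,0],"fingers": 1}
    - {"rotation": [0,0,0],"translation": [0,0,0],"fingers": 1}

```text
clock: 14.3
tool_pos: [559.0, -53.9, 375.4]
eef_rot: [[0.37, 0.929, 0.003], [0.929, -0.37, -0.0], [0.001, 0.002, -1.0]]
ft_force: [0.2, 1.0, 0.9]
grip_width: 0.007
```

```bash
python3 - <<'E'
from h import *
c=cap('wrist','w4.png');s=sense();print(s['tool_pos'],s['clock'],s['ft_force'])
E
```

```text
[559.07098514 -53.98544143 375.23526573] 14.35 [-0.36328042 -0.03358895 -0.14321815]
```

View pics/w4.png

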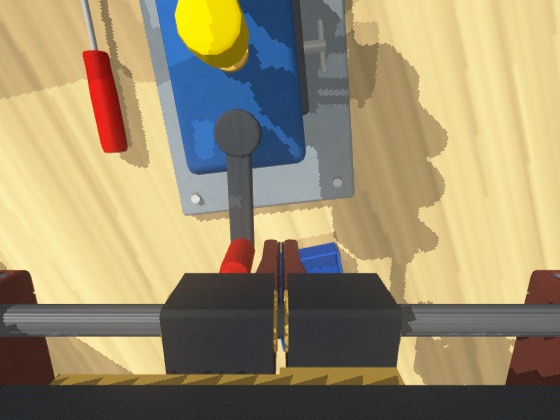

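Fingers stand right beside the handle ((262,255) against (238,255)). Start the swing about the pivot.

drive_tool:
  rows:
    - {"rotation": [0,0,0.2],"translation": [-0.0125,-0.048,0],"fingers": 1}
    - {"rotation": [0,0,0.2],"translation": [-0.0125,-0.048,0],"fingers": 1}
    - {"rotation": [0,0,0.2],"translation": [-0.0125,-0.048,0],"fingers": 1}
    - {"rotation": [0,0,0.2],"translation": [-0.0125,-0.048,0],"fingers": 1}
    - {"rotation": [0,0,0.2],"translation": [-0.0125,-0.048,0],"fingers": 1}

```text
clock: 14.98
tool_pos: [524.3, -42.7, 374.6]
eef_rot: [[0.788, 0.616, 0.002], [0.616, -0.788, -0.002], [-0.0, 0.003, -1.0]]
ft_force: [1.1, -4.2, -0.0]
grip_width: 0.003
```

```bash
python3 - <<'E'
from h import *
c=cap('wrist','w5.png');s=sense();print(s['tool_pos'],s['clock'],s['ft_force'])
E
```

```text
[523.92444603 -42.24823638 374.66649027] 15.025 [ 0.55540324 -1.63916135 -0.47133711]
```

View pics/w5.png

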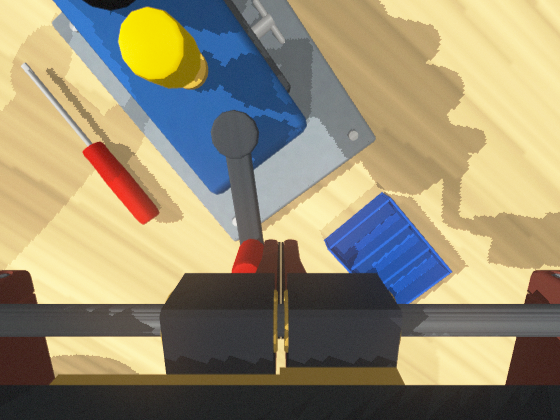

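Handle moves along in contact with the finger's outer face (250,255). Continue.

drive_tool:
  rows:
    - {"rotation": [0,0,0.2],"translation": [-0.0125,-0.048,0],"fingers": 1}
    - {"rotation": [0,0,0.2],"translation": [-0.0125,-0.048,0],"fingers": 1}
    - {"rotation": [0,0,0.2],"translation": [-0.0125,-0.048,0],"fingers": 1}
    - {"rotation": [0,0,0.2],"translation": [-0.0125,-0.048,0],"fingers": 1}
    - {"rotation": [0,0,0.2],"translation": [-0.0125,-0.048,0],"fingers": 1}

```text
clock: 15.65
tool_pos: [500.1, -14.8, 374.5]
eef_rot: [[0.99, 0.141, 0.0], [0.141, -0.99, -0.002], [-0.0, 0.002, -1.0]]
ft_force: [-1.5, -3.0, 0.6]
grip_width: 0.008
```

```bash
python3 - <<'E'
from h import *
c=cap('wrist','w6.png');s=sense();print(s['tool_pos'],s['clock'],s['ft_force'],s['eef_rot'][:,0])
p=np.array(s['tool_pos'][:2]);R=s['eef_rot'];d=np.array([563,17.7])-p;print('pivot in tool',d@R[:2,0],d@R[:2,1])
E
```

```text
[499.89774579 -14.15979978 374.5809999 ] 15.7 [-1.45156277 -3.44057864 -0.37172512] [9.90517498e-01 1.37386624e-01 4.94346627e-05]
pivot in tool 66.88099726987151 -22.888266493452864
```

View pics/w6.png

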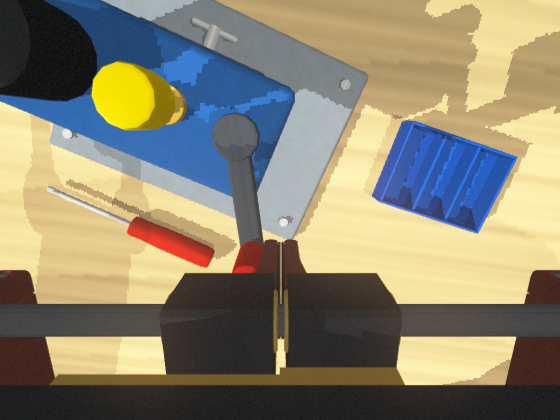

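drive_tool:
  rows:
    - {"rotation": [0,0,0.2],"translation": [-0.0125,-0.048,0],"fingers": 1}
    - {"rotation": [0,0,0.2],"translation": [-0.0125,-0.048,0],"fingers": 1}
    - {"rotation": [0,0,0.1],"translation": [-0.007,-0.024,0],"fingers": 1}
    - {"rotation": [0,0,0],"translation": [0,0,0],"fingers": 1}

```text
clock: 16.2
tool_pos: [494.5, 3.3, 374.3]
eef_rot: [[0.993, -0.114, 0.0], [-0.114, -0.993, -0.0], [0.0, 0.0, -1.0]]
ft_force: [-2.0, -3.4, 0.9]
grip_width: 0.006
```

drive_tool:
  rows:
    - {"rotation": [0,0,0.05],"translation": [-0.003,-0.012,0],"fingers": 1}
    - {"rotation": [0,0,0.05],"translation": [-0.003,-0.012,0],"fingers": 1}

```text
clock: 16.45
tool_pos: [494.1, 7.0, 374.0]
eef_rot: [[0.985, -0.17, 0.0], [-0.17, -0.985, -0.0], [0.0, 0.0, -1.0]]
ft_force: [-3.1, -3.0, 1.7]
grip_width: 0.006
```

drive_tool:
  rows:
    - {"rotation": [0,0,0.03],"translation": [-0.002,-0.01,0],"fingers": 1}
    - {"rotation": [0,0,0],"translation": [0,-0.01,0],"fingers": 1}

```text
clock: 16.7
tool_pos: [494.3, 10.2, 373.8]
eef_rot: [[0.983, -0.184, 0.0], [-0.184, -0.983, -0.0], [0.0, 0.0, -1.0]]
ft_force: [-3.1, -2.3, 1.6]
grip_width: 0.008
```

drive_tool:
  rows:
    - {"rotation": [0,0,0],"translation": [0,-0.01,0],"fingers": 1}
    - {"rotation": [0,0,0],"translation": [0,-0.01,0],"fingers": 1}

```text
clock: 16.95
tool_pos: [494.9, 13.2, 373.6]
eef_rot: [[0.983, -0.184, -0.0], [-0.184, -0.983, 0.0], [-0.0, 0.0, -1.0]]
ft_force: [-2.3, -3.8, 1.5]
grip_width: 0.009
```

```bash
python3 - <<'E'
from h import *
c=cap('wrist','w7.png');s=sense();print(s['tool_pos'],s['clock'],s['ft_force'])
print(onz(c,(236,134),188))
E
```

```text
[494.86985544  13.34027666 373.59511344] 17.0 [-2.70551311 -3.55294638  2.04181632]
[566.02503848  22.6187982  188.        ]
```

View pics/w7.png

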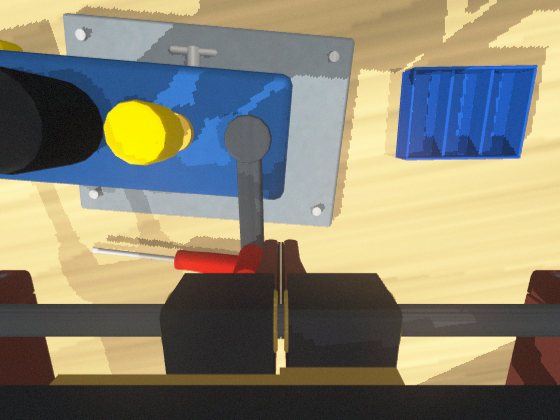

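Lever is nearly square to the head; no stop felt yet (force still ~3.5 N). Continue until the stop.

drive_tool:
  rows:
    - {"rotation": [0,0,0],"translation": [0,-0.008,0],"fingers": 1}
    - {"rotation": [0,0,0],"translation": [0,-0.008,0],"fingers": 1}

```text
clock: 17.25
tool_pos: [495.2, 15.0, 373.6]
eef_rot: [[0.983, -0.185, -0.001], [-0.185, -0.983, -0.002], [-0.0, 0.002, -1.0]]
ft_force: [-4.7, -9.3, 2.6]
grip_width: 0.004
```

drive_tool:
  rows:
    - {"rotation": [0,0,0],"translation": [0,-0.006,0],"fingers": 1}
    - {"rotation": [0,0,0],"translation": [0,0,0],"fingers": 1}
    - {"rotation": [0,0,0],"translation": [0,0,0],"fingers": 1}

```text
clock: 17.62
tool_pos: [495.3, 15.3, 373.6]
eef_rot: [[0.983, -0.186, -0.001], [-0.186, -0.983, -0.003], [-0.001, 0.003, -1.0]]
ft_force: [-4.7, -9.1, 2.0]
grip_width: 0.005
```

End stop reached (position stalled, ~10 N). Back off, then up and clear.

drive_tool:
  rows:
    - {"rotation": [0,0,0],"translation": [0,0.03,0],"fingers": 1}
    - {"rotation": [0,0,0],"translation": [0,0.08,0],"fingers": 1}
    - {"rotation": [0,0,0],"translation": [0,0.08,0],"fingers": 1}
    - {"rotation": [0,0,0],"translation": [0,0,-0.25],"fingers": 1}
    - {"rotation": [0,0,0],"translation": [0,0,-0.25],"fingers": 1}
    - {"rotation": [0,0,0],"translation": [0,0,-0.2],"fingers": 1}
    - {"rotation": [0,0,0],"translation": [0,0.25,0],"fingers": 1}
    - {"rotation": [0,0,0],"translation": [0,0.25,0],"fingers": 1}
    - {"rotation": [0,0,0],"translation": [0,0.25,0],"fingers": 1}
    - {"rotation": [0,0,0],"translation": [0,0,0],"fingers": 0}
    - {"rotation": [0,0,0],"translation": [0,0,0],"fingers": 0}

```text
clock: 19.0
tool_pos: [469.4, -122.3, 478.7]
eef_rot: [[0.983, -0.185, 0.0], [-0.185, -0.983, 0.001], [0.0, -0.001, -1.0]]
ft_force: [0.3, 0.2, -0.3]
grip_width: 0.192
```

```bash
python3 - <<'E'
from h import *
cs={n:cap(n,n+'8.png') for n in('scene','top')};s=sense();print(s['tool_pos'],s['clock'],s['ft_force'])
for n in cs:
  for t in('rod_top','clamp_handle','meter','tray','driver'):
    for r in pinpoint(t,n)[:1]: print(n,t,r, onz(cs[n],r['pixel'],{'rod_top':219,'clamp_handle':199}.get(t,0)).round(1))
a=cv2.imread('pics/scene8.png')[150:270,200:360];cv2.imwrite('pics/s8z.png',cv2.resize(a,None,fx=5,fy=5,interpolation=cv2.INTER_CUBIC))
E
```

```text
[ 469.56132387 -121.58941796  478.81737859] 19.1 [ 0.78216647 -0.77316117 -0.60408589]
scene rod_top {'pixel': [290.8, 212.9], 'score': 0.72} [581.6  61.1 219. ]
scene clamp_handle {'pixel': [267.5, 184.8], 'score': 0.91} [490.7  34.3 199. ]
scene meter {'pixel': [400.9, 261.7], 'score': 0.68} [652.9 320.3   0. ]
scene tray {'pixel': [182.0, 269.5], 'score': 0.61} [ 544.8 -190.3    0. ]
scene driver {'pixel': [308.3, 205.2], 'score': 0.7} [445.9 148.4   0. ]
top rod_top {'pixel': [262.2, 205.0], 'score': 0.47} [567.9  64.2 219. ]
top clamp_handle {'pixel': [272.8, 235.5], 'score': 0.52} [496.3  33.4 199. ]
top meter {'pixel': [177.9, 184.6], 'score': 0.97} [660.3 318.2   0. ]
top driver {'pixel': [232.4, 267.2], 'score': 0.87} [429.7 141.3   0. ]
```

View pics/s8z.png

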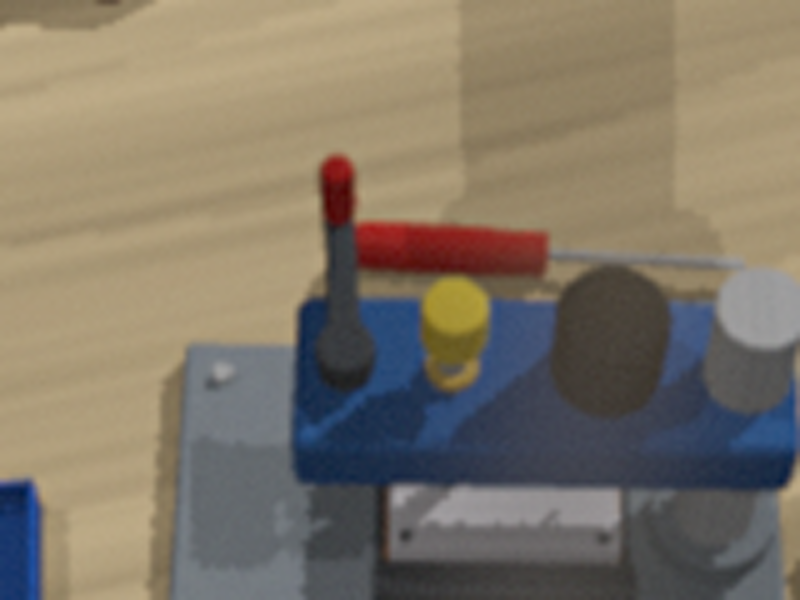

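View pics/top8.png

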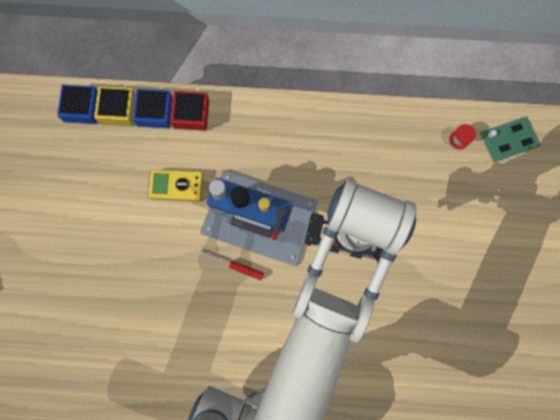

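```bash
python3 -c "
from station import *
print(job_done())"
```

```text
the job is handed in; nothing more can be done
None
```

The rod is down on the box, the clamp lever is at its end stop, and the job is handed in at about 19 s. One thing I couldn't check is whether the tip still touches the box after release, as no sensor shows that contact.

- **Rod:** I pushed the knob down with the closed fingertips. The touch came with the rod's tip at about 61 mm above the bench: the force rose from about 2.7 N to 6.9 N and the tool stopped moving. I pressed to 7.7 N in total and held it. Less about 3 N of guide drag, that is roughly 5 N on the box.
- **Clamp:** I swung the lever around its pivot until it stopped moving, at about 10 N on the tool. Then I backed off and moved clear.
- **Lever check:** The last pictures put the handle at about (491–496, 34) mm, against a predicted end position of (496, 30).
- **Rod check:** The knob sits at the same pixels in the scene camera after clamping as before it.
- **Loose things:** The network's readings for the multimeter, tray and screwdriver moved by up to about 15 mm between pictures. That is close to the 20 mm limit, but I took it as measurement scatter because they look unmoved in the pictures and nothing came near them. The top camera didn't find the tray in the last picture because the arm was in the way.

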